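# Unfold the clamp's crank handle and nip the bracket tight

## Robot

A 6-joint arm with a two-finger parallel gripper is mounted at the origin on the work surface. World frame = base frame: x ahead of the robot, y to its left, z up, the work surface at z = 0. Lengths are in mm, angles in rad, forces in N, time in s.
With the tool pointing down it reaches from about 350 to 975 mm from the base axis. Payload 4.9 kg.
Tool frame: the origin (TCP) lies midway between the tips of the shut fingers; the grasp point (between the pads) lies 19 mm behind it; z points along the fingers, y is the line along which they close (so a half turn about z gives the same grasp; the last joint's range is limited). The gripper opens to 85 mm and grips with 20 to 120 N. Pads are 22 mm wide; open, the fingers measure 114 mm over their backs; the gripper's body (76 mm by 85 mm) begins 54 mm behind the grasp point. The pads swing forward as they close: fully open they stand 13 mm farther back than shut.
Start: joints at [-1.255, 0.053, 1.613, -0, 1.476, -0.119], TCP at [263.261, -566.829, 231.304] pointing down, gripper open.
Joint ranges: [-3.01, 3.01], [-1.01, 2.22], [0.06, 2.58], [-1.02, 4.17], [0.09, 2.62], [-3.14, 3.14]. Speed limits (rad/s): [2.57, 2.57, 3.14, 3.14, 3.14, 3.14].

## Interface

Orientations are given as a unit quaternion [w, x, y, z].
In Python, from cell import status, optics, arm gives the robot as it stands.
- The arm moves only by the shell command python3 -m jog 'ROWS' [FORCE]. ROWS is JSON, a list that holds one entry, the list of rows, each a list of 7 numbers: the shift along the tool's x, y, z normalised to -1 to 1, where 1 is 500 mm, then the turn, a rotation vector about the tool's x, y, z normalised to -1 to 1, where 1 is pi rad, then the closure, from 0 (fully open) to 1 (shut). A call has 1 to 12 rows; each row is the pose to reach, as a shift and turn from the pose commanded when the call began, along the tool's axes at that moment, turning the shorter way round; what a row does not reach only later rows make up. A row lasts 1/10 s, in which the tool goes at most 50 mm and 8.59 degrees, less where a joint would pass 70% of its speed; a pose out of reach is approached as far as the arm can. A call with a number of a shift or a turn outside -1 to 1 is refused whole. A call with a gripper value outside its range is refused whole. The fingers move at their own pace and stop on an object; FORCE is the grip in N (left out, the last holds). Time passes only in rows, so rows that repeat a pose let the fingers close. It gives the time, the measured TCP pose, the force, the opening and the grip force at its end, in the units of the state.
- status.state(): the state, without advancing time (a new reading comes with each control period).
- optics.get_image(name): name is "scene" or "top" or "wrist"; returns the picture (480x640x3 uint8, red, green, blue); there is no depth.
- optics.camera_model(name): a dict with "mtx" (3x3 intrinsics, pixels), "D" ([k1, k2, p1, p2, k3] as OpenCV has them; the pictures are not rectified), "pose" (4x4, takes a point from camera to world coordinates). Camera axes: x right, y up, looking along -z (the intrinsics and any distortion apply to the point x, -y, -z); pixel columns grow to the right and rows downward; lengths in mm; the calibration is good to about 2 mm. A picture is of the moment at which its call begins: read the wrist's pose just before it. camera_model takes no time and is no camera call; for the wrist camera it gives the pose at the moment of the call.
- arm.close_job(): hands the job in; it is judged then, once.
Trained networks look in the newest picture that a camera, given by its name, has taken for a name from the list of things; names that differ only in an ending like _2 or _b are one class to them, and where a whole thing is asked for, a point or a joint stands for the part that bears it (a point fixed in the world has none). Each returns a list of dicts, best first, with "score" (0 to 1); they miss things now and then, are a little off and sometimes report something else, mostly with a low value. They report only what shows in the picture. A call takes as long as a camera call. They do not tell look-alikes from the thing itself.
- optics.look_for(label, camera): "centre" ([x, y, z] in mm, in the coordinates of the camera as it stood for that picture, good to about 4 mm: the middle of the surface that is visible of it).
- optics.trace(label, camera): "mask" (480x640 bool, what is visible of it).
The state is a dict: "t": time; "joint_pos": joint angles; "joint_velocities": joint speeds; "joint_efforts": joint torques, N m; "tcp_pos": TCP position; "orientation": TCP orientation; "force": force on the tool from outside, world axes, zero at the start; "moment": the same for the moment, N m; "width": opening from 0.0 (shut) to 1.0 (fully open); "grip_force": force on a finger pad.
Only numpy, scipy, OpenCV 4.12 (cv2) and the standard library are available. Lean on these libraries where they do the work, as an engineer would, in place of code of your own. Each camera call takes 0.05 s, during which the arm holds its last target. There are 200 camera calls.

## Task

First swing the folded red handle of the green bench clamp fully up until it stands upright on its crank arm, then crank it clockwise (seen from above) until the orange bracket lying in the clamp is pushed against the back stop and gripped firmly, stopping by feel before the bracket is crushed. Leave the handle standing up and the bracket clamped, let go, and do not disturb the other things on the bench.

Things in the scene. Friction and masses are not known exactly. Their poses are not given: they have to be found in the camera images.
- vise: Fixed green and dark-steel rack clamp: base plate 130 x 370 x 12 mm, gear housing 110 x 120 mm with its flat top 70 mm above the bench. Origin on the bench; long axis y (plate from y = -170 to +200 mm), z up. The crank stands on the housing at x = 0, y = -100 mm; the jaws lie at y > -15 mm, nothing there is higher than 85 mm above the bench.
- hub (a point): Point on the vertical axis of the crank, 108 mm above the bench, level with the handle's hinge.
- crank_pin (a point): Centre of the handle's hinge at the outer end of the crank arm, 65 mm from the crank axis, 108 mm above the bench; turns with the crank. The steel arm below is 12 mm wide, its top 90 mm above the bench; the hinge cheeks are 21 mm wide and reach 115 mm above the bench.
- handle_end (a point): Free end of the folding handle, 83 mm from its hinge. Folded, the handle lies above the arm and points from the hinge back over the crank axis; upright, it stands straight above the hinge. Its red sleeve, 22 mm across, from 16 to 78 mm from the hinge, spins freely about the handle's own line, so it can be held without turning the wrist while cranking.
- handle (a joint): Fold angle of the handle (rad): 0 folded flat and level, 1.57 upright against its stop. The hinge pin is level and square to the arm. Stiff enough (0.08 N m) to stay where it is left.
- crank (a joint): Crank angle (rad), grows clockwise seen from above, starts at 0 to 1.0, ends at 6.0. Drives the jaw 14 mm per rad towards the bracket. It stays where it is left: turning freely takes about 8.5 N along the circle at the handle; pushing the loose bracket adds under 1 N. The bracket is held properly when the handle takes 4 to 6 N more than when free; under 2.6 N is too loose, over 7.7 N too tight.
- jaw: Black spring-backed moving jaw, 56 x 14 x 44 mm; origin at its centre; it moves along the clamp's +y. It nips the bracket somewhere between 2.5 and 4.1 rad of crank angle; from there the handle force climbs by about 0.3 to 0.5 N per mm of handle travel, 0.215 N per N at the jaw. At a standstill the gear friction takes up part of the load: compare readings made alike.
- bracket: Orange U-shaped toe-piece bracket lying loose on the clamp's bed, some 5 to 25 mm before the green back stop at its +y end (64 x 52 mm, set differently each time), about 60 x 44 x 34 mm, about 0.14 kg, open side up; origin at the centre of its underside, z up, its 44 mm width along y, which is clamped.
- spare: Spare orange bracket like the clamped one, loose on the bench. Bystander; origin under its centre.
- spare2: Grey spare bracket, loose on the bench. Bystander; origin under its centre.
- screwdriver: Screwdriver lying on the bench. Bystander.
- threadlock: Small blue bottle with a red cap, 36 mm across, 85 mm tall. Bystander; origin under its centre.
Mind the look-alikes: they are no part of the job. Leave any pink look-alike of the bracket alone.

How it is judged (in metres and radians):
On the way, in this order (a step that is already met when the one before it is completed fails the run):
1. the handle is swung up (at least 1.4 rad) before the bracket is clamped (value of joint handle above 1.4 rad), for 0.2 s.
2. cranked until the jaw presses the bracket against the stop with at least 12 N (contact force between jaw and bracket above 12 N), for 0.2 s.
At the end, for the whole second after the job is handed in: The jaw presses the bracket against the back stop with 12 to 36 N, the bracket lies level within 0.1 rad, the crank is at rest and the handle still stands up (at least 1.35 rad) (contact force between jaw and bracket between 12 and 36 N and value of joint handle above 1.35 rad and angle between bracket's own z axis and vertical below 0.1 rad and velocity of joint crank between -0.05 and 0.05 rad/s); the robot touches nothing.
It fails at once if the bracket is crushed: more than 45 N between jaw and bracket (contact force between jaw and bracket above 45 N).
It fails at once if the crank is turned (its pin moved more than 30 mm) while the handle is not up (under 1.0 rad) (distance of crank_pin from where it was at the start of the episode above 0.03 m and value of joint handle below 1 rad).
It fails at once if a bystander is moved by more than 20 to 30 mm (distance of any of spare, spare2 from where it was at the start of the episode above 0.02 m or distance of any of screwdriver, threadlock from where it was at the start of the episode above 0.03 m).
It also fails if it takes over 72 s, if anything falls off the work surface, if the arm or the gripper's body presses on something with over 40 N, if the wrist force passes 120 N, or if a joint passes its speed limit or range.

## Working session

There is one attempt and no reset: what is moved stays moved. The work goes in short steps, Python scripts to look and compute and a shell command to move; the robot and the scene stay as the last step left them, time stands still between calls to the robot, and variables do not carry over. Pictures are saved under pics/ and viewed, at most 12 in all, crops included, and the job is handed in when it is done.

```bash
mkdir -p pics; ls; cat > h.py <<'E'
import numpy as np, cv2
from cell import status, optics, arm
def snap(n,f=None):
    im=optics.get_image(n); m=optics.camera_model(n)
    if f: cv2.imwrite('pics/'+f,cv2.cvtColor(im,cv2.COLOR_RGB2BGR))
    return im,m
def w(m,c):
    P=np.array(m['pose']); return (P[:3,:3]@np.array(c)+P[:3,3])
def ray(m,uv):
    p=cv2.undistortPoints(np.array([[uv]],float),np.array(m['mtx']),np.array(m['D']))[0,0]
    P=np.array(m['pose']); d=P[:3,:3]@np.array([p[0],-p[1],-1]); return P[:3,3],d/np.linalg.norm(d)
def atz(m,uv,z):
    o,d=ray(m,uv); return o+d*(z-o[2])/d[2]
def tri(rs):
    A=sum(np.eye(3)-np.outer(d,d) for o,d in rs); b=sum((np.eye(3)-np.outer(d,d))@o for o,d in rs); return np.linalg.solve(A,b)
def proj(m,X):
    P=np.array(m['pose']); c=P[:3,:3].T@(np.array(X,float)-P[:3,3]); c=np.array([c[0],-c[1],-c[2]])
    return cv2.projectPoints(c[None],np.zeros(3),np.zeros(3),np.array(m['mtx']),np.array(m['D']))[0].ravel()
E
python3 - <<'E'
from h import *
np.set_printoptions(precision=1,suppress=True)
A=[]
for n in ['scene','top']:
    im,m=snap(n,n+'1.png'); A.append(im)
    print(n,m['pose'][:3] if 0 else np.array(m['pose'])[:3,3])
    for l in ['vise','handle','handle_end','crank_pin','jaw','bracket','threadlock','screwdriver','spare2']:
        for r in optics.look_for(l,n)[:3]:
            X=w(m,r['centre']); print(l,round(r['score'],2),X,proj(m,X))
s=status.state();print(s['t'],s['orientation'],s['force'])
E
```

```text
pics
scene [1458.3  473.5  803.9]
vise 0.58 [599.3  75.8  27.9] [350.  292.3]
vise 0.5 [ 389.7 -322.5   14.9] [246.5 207. ]
vise 0.45 [ 593.7 -346.8   45.8] [188.7 233.8]
handle 0.6 [581.4 -10.1 115. ] [316.7 242.9]
handle_end 0.8 [574.5 -11.3 117.5] [317.7 240.1]
handle_end 0.57 [599.4  77.5  22.7] [350.7 294.6]
handle_end 0.57 [ 387.7 -330.2   16.5] [244.4 205.5]
crank_pin 0.83 [580.6 -14.1 107.3] [315.3 245.3]
crank_pin 0.6 [574.5 -16.3 115. ] [315.6 240.4]
jaw 0.62 [581.3 131.7  57.5] [378.9 283.8]
bracket 0.9 [748.4 214.9  19.8] [383.8 364. ]
bracket 0.9 [331.4 167.   21.6] [433.8 240.6]
bracket 0.75 [580.6 173.5  35.4] [397.6 297.9]
threadlock 0.89 [ 591.5 -345.1   43. ] [190.1 234.5]
screwdriver 0.78 [440.2  30.9  19.9] [362.1 250.2]
spare2 0.97 [ 390.3 -326.    21.1] [245.  204.8]
spare2 0.72 [445.2 181.4  22.4] [423.3 268. ]
top [ 433.3   -7.7 1252.6]
vise 0.82 [559.2  89.8  26.7] [281.1 228.8]
handle 0.5 [569.3 -19.  121.2] [323.3 220. ]
handle_end 0.63 [565.9 175.9  34.6] [247.5 226.5]
handle_end 0.5 [571.5 -15.5 120.7] [321.8 219.1]
crank_pin 0.89 [568.8 -16.6 118.4] [322.2 220.3]
crank_pin 0.21 [ 376.4 -329.2    8. ] [442.8 296.8]
jaw 0.75 [565.6 125.8  70.3] [265.3 224.8]
bracket 0.88 [310.2 158.4   9.2] [256.1 325.4]
bracket 0.76 [566.4 173.1  34.8] [248.5 226.3]
bracket 0.66 [517.6 374.7   8.4] [174.1 246.9]
threadlock 0.58 [ 577.2 -348.3   60.8] [452.9 217.8]
screwdriver 0.65 [426.8  26.6  25.4] [306.1 279.7]
spare2 0.84 [442.  184.2   8.6] [246.  274.7]
spare2 0.81 [ 374.  -332.2    6.6] [443.9 297.7]
1.0 [-0.   1.   0.2 -0. ] [ 0.2 -0.9 -0.5]
```

View pics/scene1.png

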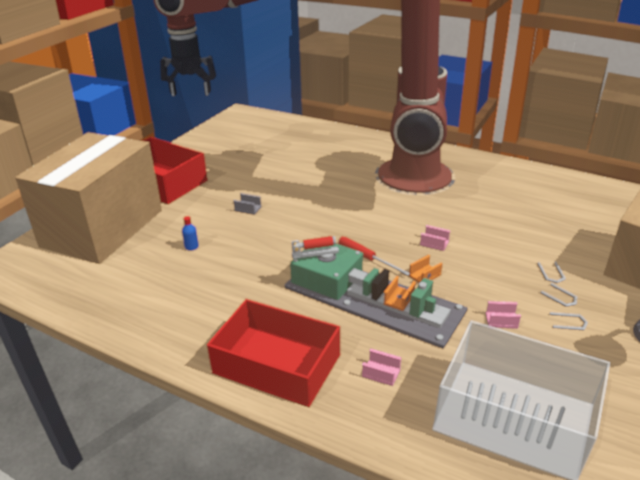

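View pics/top1.png

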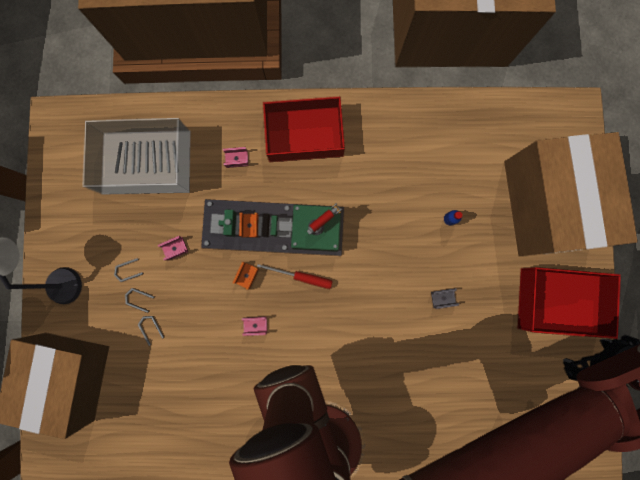

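The vise lies at about (272,227) in top and (375,290) in scene. The bracket in its jaws is at (248,226) in top. The look-alikes are the orange spare at (246,275) in top, the grey one at (444,298), and the pink ones. The handle hinge appears at about (337,210) in top. I'll enlarge both views to confirm.

```bash
python3 - <<'E'
import cv2,numpy as np
t=cv2.imread('pics/top1.png')[190:265,196:352]; s=cv2.imread('pics/scene1.png')[225:345,280:475]
f=lambda i,k:cv2.resize(i,None,fx=k,fy=k,interpolation=cv2.INTER_CUBIC)
a=f(t,4);b=f(s,3)  #300x624 ; 360x585
a=f(t,3.75)
b=f(s,2.6)
W=585;o=np.zeros((a.shape[0]+b.shape[0],W,3),np.uint8);o[:a.shape[0],:a.shape[1]]=a[:,:W];o[a.shape[0]:,:b.shape[1]]=b[:,:W]
cv2.imwrite('pics/crop1.png',o);print(o.shape,a.shape,b.shape)
E
```

```text
(593, 585, 3) (281, 585, 3) (312, 507, 3)
```

View pics/crop1.png

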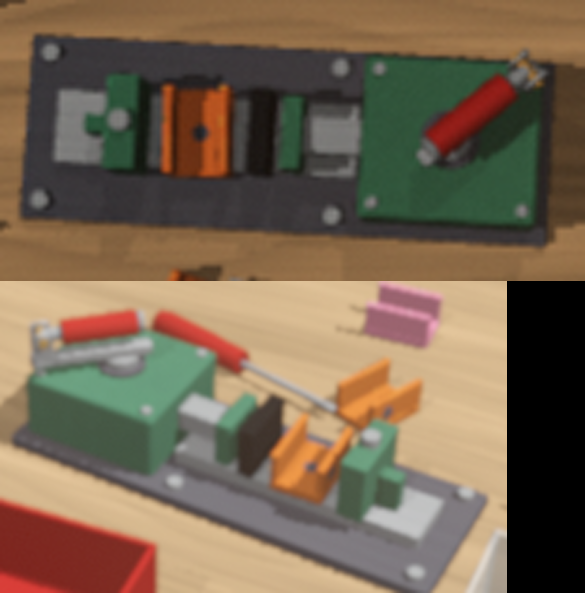

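The crop shows the orange bracket between the black jaw and the green stop, so that is the one meant. The loose orange spare lies outside the clamp. The handle is folded, with its hinge at about (336.8,208.7) in top and (296,246) in scene, and its end at (310,232) in top and (338,239) in scene.

```bash
python3 - <<'E'
from h import *
np.set_printoptions(precision=1,suppress=True)
mt=optics.camera_model('top');ms=optics.camera_model('scene')
T=lambda u,v:(196+u/3.75,190+v/3.75); S=lambda u,v:(280+u/2.6,225+(v-281)/2.6)
pin=tri([ray(mt,T(528,70)),ray(ms,S(42,335))]);end=tri([ray(mt,T(427,157)),ray(ms,S(150,318))])
print('tri',pin,end,np.linalg.norm(pin-end))
p=atz(mt,T(528,70),108);e=atz(mt,T(427,157),108);print('atz',p,e,np.linalg.norm(p-e))
c=[atz(mt,T(*q),12) for q in [(35,35),(553,62),(548,243),(22,217)]];print(np.array(c))
C=np.array(c);y=(C[0]+C[3]-C[1]-C[2])/2;print('len',np.linalg.norm(y));y/=np.linalg.norm(y);x=np.array([y[1],-y[0],0])
mid=C.mean(0); O=mid-15*y; hub=O-100*y; print('y',y,'hub',hub)
h=[atz(mt,T(*q),70) for q in [(366,56),(553,65),(541,226),(360,217)]];print(np.array(h),np.mean(h,0))
u=(e-p)/np.linalg.norm(e-p);print('hub from handle',p+65*u, 'angle',np.degrees(np.arctan2(-u[1],-u[0])))
E
```

```text
tri [597.8 -51.4 105.4] [541.5  15.8 107.8] 87.801415398186
atz [598.  -52.4 108. ] [542.5  13.7 108. ] 86.4037335547026
[[642.5 291.4  12. ]
 [617.2 -73.9  12. ]
 [490.2 -67.9  12. ]
 [513.8 299.9  12. ]]
len 367.31088861122055
y [0.1 1.  0. ] hub [558.3  -2.4  12. ]
[[614.7  54.4  70. ]
 [606.6 -70.7  70. ]
 [498.9 -60.7  70. ]
 [506.7  59.5  70. ]] [556.7  -4.4  70. ]
hub from handle [556.2  -2.7 108. ] angle -49.964843499330904
```

```bash
cat >> h.py <<'E'
from scipy.spatial.transform import Rotation as Ro
def cur():
    s=status.state(); q=s['orientation']; return s,np.array(s['tcp_pos']),Ro.from_quat([q[1],q[2],q[3],q[0]])
def down(yd):  # tool z down, tool y along yd (deg in world xy)
    a=np.radians(yd); y=np.array([np.cos(a),np.sin(a),0]); z=np.array([0,0,-1.]); return Ro.from_matrix(np.c_[np.cross(y,z),y,z])
def rel(pos,R=None):
    s,p,r=cur(); sh=r.inv().apply(np.array(pos)-p)/500; rv=(r.inv()*R).as_rotvec()/np.pi if R is not None else np.zeros(3)
    return np.round(np.r_[sh,rv],4)
E
python3 - <<'E'
from h import *
s,p,r=cur();print(r.as_matrix().round(3),s['joint_pos'])
for a in (40,-140): print(a,rel([561,-7,230],down(a)))
E
```

```text
[[ 0.907  0.421 -0.   ]
 [ 0.421 -0.907 -0.   ]
 [-0.    -0.    -1.   ]] [-1.25500371e+00  5.26769709e-02  1.61290310e+00 -8.61537897e-06
  1.47601417e+00 -1.19003136e-01]
40 [ 1.0117 -0.7646  0.0026 -0.      0.     -0.5838]
-140 [ 1.0117 -0.7646  0.0026  0.      0.      0.4162]
```

```bash
python3 -m jog '[[[0.5,-0.38,0,0,0,-0.29,0],[0.5,-0.38,0,0,0,-0.29,0],[0.5,-0.38,0,0,0,-0.29,0],[0.5,-0.38,0,0,0,-0.29,0],[0.5,-0.38,0,0,0,-0.29,0],[0.5,-0.38,0,0,0,-0.29,0],[0.5,-0.38,0,0,0,-0.29,0]]]' 60; python3 -c "
from h import *
print(rel([561,-7,230],down(40)))"
```

```text
t: 1.7
tcp_pos: [411.4, -285.7, 231.5]
orientation: [0.0, 0.78, 0.626, 0.001]
force: [0.0, -0.3, 0.2]
width: 1.002
grip_force: 0.0
[ 6.091e-01  1.712e-01  3.700e-03  4.000e-04 -1.000e-04 -2.918e-01]
```

```bash
python3 -m jog '[[[0.609,0.171,0,0,0,-0.292,0],[0.609,0.171,0,0,0,-0.292,0],[0.609,0.171,0,0,0,-0.292,0],[0.609,0.171,0,0,0,-0.292,0],[0.609,0.171,0,0,0,-0.292,0],[0.609,0.171,0,0,0,-0.292,0],[0.609,0.171,0,0,0,-0.292,0],[0.609,0.171,0,0,0,-0.292,0],[0.609,0.171,0,0,0,-0.292,0]]]'; python3 - <<'E'
from h import *
im,m=snap('wrist','w1.png'); print(np.round(m['pose'],2),status.state()['joint_pos'])
for l in ['handle','handle_end','crank_pin']: print(l,[(round(r['score'],2),w(m,r['centre']).round(1)) for r in optics.look_for(l,'wrist')[:2]])
for X in ([597,-52,108],[557,-3,108],[543,13,108]): print(proj(m,X).round(1))
E
```

```text
t: 2.6
tcp_pos: [561.0, -12.4, 231.1]
orientation: [-0.0, 0.426, 0.905, -0.001]
force: [-0.3, -0.3, 1.0]
width: 0.995
grip_force: 0.0
[[ 7.7000e-01 -6.1000e-01 -1.7000e-01  5.1865e+02]
 [ 6.4000e-01  7.4000e-01  2.1000e-01  3.8620e+01]
 [-0.0000e+00 -2.7000e-01  9.6000e-01  3.7356e+02]
 [ 0.0000e+00  0.0000e+00  0.0000e+00  1.0000e+00]] [-1.55169239e-01 -9.90926696e-02  1.76242990e+00 -7.88615497e-04
  1.47866461e+00 -8.44815862e-01]
handle [(0.77, array([570.7, -10.3, 116.5]))]
handle_end [(0.71, array([567.4, -11.9, 120.1])), (0.24, array([ 380.7, -314.7,    6.1]))]
crank_pin [(0.93, array([570.4, -13.3, 116.4]))]
[318.7 294.1]
[319.3 220.2]
[318.5 193.2]
```

View pics/w1.png

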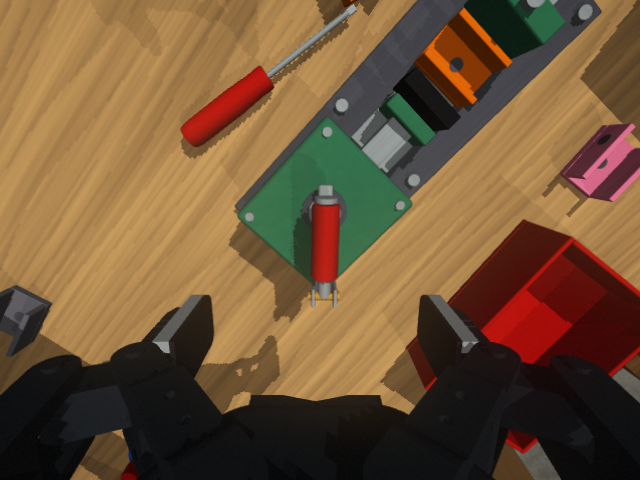

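The wrist view shows the handle end at (326,187), the hinge at (324,294), and the crank disc at about (324,213). It is clear of the open fingers at (190,320) and (440,320).

```bash
python3 - <<'E'
from h import *
np.set_printoptions(precision=1,suppress=True)
m=optics.camera_model('wrist');mt=optics.camera_model('top');ms=optics.camera_model('scene')
T=lambda u,v:(196+u/3.75,190+v/3.75)
a=tri([ray(m,(324,294)),ray(mt,T(528,70))]);b=tri([ray(m,(326,187)),ray(mt,T(427,157))]);print(a,b)
p=atz(m,(324,294),108);e=atz(m,(326,187),108);print(p,e,np.linalg.norm(p-e))
h=np.mean([atz(m,q,70) for q in [(327,119),(411,204),(324,288),(237,208)]],0);print('housing',h)
u=(e-p)/83;print('hub',p+65*u,np.degrees(np.arctan2(u[1],u[0])))
E
```

```text
[600.4 -51.8 102.9] [550.6  15.1  33.6]
[600.5 -49.2 108. ] [544.5  20.2 108. ] 89.24436936730321
housing [559.    2.8  70. ]
hub [556.6   5.2 108. ] 128.87259174781025
```

```bash
python3 - <<'E'
from h import *
np.set_printoptions(precision=1,suppress=True)
print(cur()[1]); m=optics.camera_model('wrist'); im,_=snap('wrist','w2.png'); mt=optics.camera_model('top')
def red(im,roi):
    x0,y0,x1,y1=roi; k=im[y0:y1,x0:x1].astype(int); M=(k[...,0]>100)&(k[...,1]<70)&(k[...,2]<70)
    n,l,st,c=cv2.connectedComponentsWithStats(M.astype(np.uint8)); i=1+np.argmax(st[1:,4]); ys,xs=np.nonzero(l==i); return cv2.minAreaRect(np.c_[xs+x0,ys+y0].astype(np.float32)),c[i]+[x0,y0]
r1,c1=red(im,(270,150,380,290)); tim,_=snap('top'); r2,c2=red(tim,(296,195,350,245)); print(r1,c1,r2,c2)
print('sleeve mid',tri([ray(m,c1),ray(mt,c2)]),atz(m,c1,112),atz(mt,c2,112))
b=cv2.boxPoints(r1); b=b[np.argsort(b[:,1])]; A=atz(m,b[:2].mean(0),112);B=atz(m,b[2:].mean(0),112); print(A,B,np.linalg.norm(A-B),np.degrees(np.arctan2(*(A-B)[1::-1])))
cv2.imwrite('pics/w2c.png',cv2.cvtColor(cv2.resize(im[100:310,220:430],None,fx=2.8,fy=2.8,interpolation=cv2.INTER_CUBIC),cv2.COLOR_RGB2BGR))
E
```

```text
[560.9 -12.9 231.4]
((326.4530334472656, 241.93289184570312), (25.379804611206055, 78.58074188232422), 1.8778774738311768) [326.3 242.1] ((312.2307434082031, 227.3461456298828), (4.714951515197754, 2.2188010215759277), 56.3099365234375) [312.3 227.6]
sleeve mid [544.3   8.1 227.5] [572.1 -12.6 112. ] [552.2   7.7 112. ]
[552.8  12.2 112. ] [592.7 -38.6 112. ] 64.63701820722669 128.1609829580436
```

View pics/w2c.png

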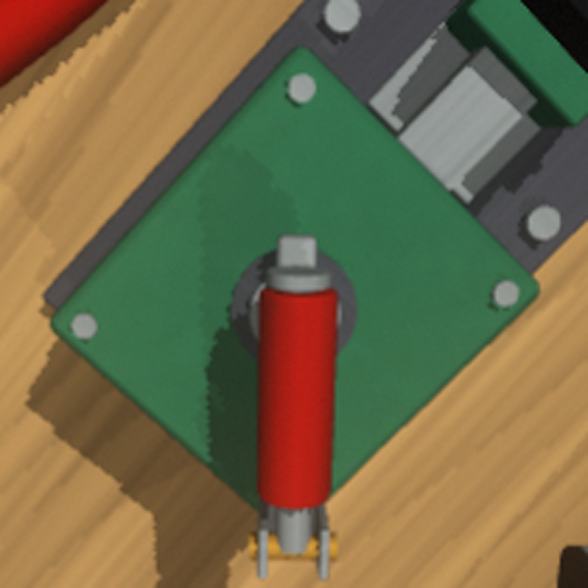

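```bash
python3 -c "
from h import *
print(cur()[1],rel([564,-6,140],down(38.5)),rel([564,-6,93],down(38.5)))"
```

```text
[560.93847079 -12.56991531 231.40432966] [ 6.300e-03  1.310e-02  1.828e-01 -0.000e+00  1.000e-04  5.800e-03] [ 6.300e-03  1.310e-02  2.768e-01 -0.000e+00  1.000e-04  5.800e-03]
```

```bash
python3 -m jog '[[[0.006,0.013,0.1,0,0,0.006,0],[0.006,0.013,0.18,0,0,0.006,0.2],[0.006,0.013,0.24,0,0,0.006,0.3],[0.006,0.013,0.26,0,0,0.006,0.4],[0.006,0.013,0.276,0,0,0.006,0.4],[0.006,0.013,0.276,0,0,0.006,0.4],[0.006,0.013,0.276,0,0,0.006,0.4],[0.006,0.013,0.276,0,0,0.006,0.4]]]' 40; python3 - <<'E'
from h import *
snap('wrist','w3.png')
E
```

```text
t: 3.7
tcp_pos: [565.7, -5.2, 95.4]
orientation: [0.002, 0.434, 0.901, 0.001]
force: [-0.1, -0.4, 0.1]
width: 0.6
grip_force: 0.0
```

View pics/w3.png

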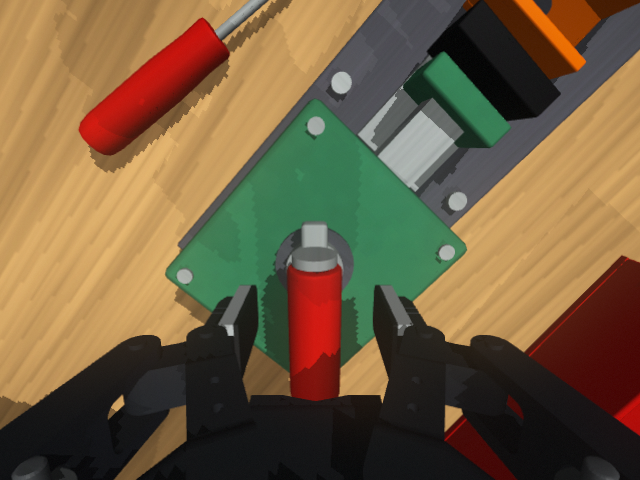

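The handle (column 315) is centred between the fingers (248 and 382), and the pads are beside the sleeve near its end. Closing.

```bash
python3 -m jog '[[[0,0,0,0,0,0,0.7],[0,0,0,0,0,0,0.85],[0,0,0,0,0,0,0.85],[0,0,0,0,0,0,0.85],[0,0,0,0,0,0,0.85],[0,0,0,0,0,0,0.85]]]' 30; python3 -c "
from h import *
s,p,r=cur();print(p,r.as_matrix().round(3).tolist(),s['force'],s['moment'])"
```

```text
t: 4.35
tcp_pos: [564.8, -4.9, 93.7]
orientation: [0.0, 0.434, 0.901, 0.0]
force: [0.9, 1.7, 1.5]
width: 0.247
grip_force: 29.9
[564.80164555  -4.86513938  93.71688712] [[-0.624, 0.782, 0.001], [0.782, 0.624, 0.0], [-0.001, 0.001, -1.0]] [0.8737703  1.69958704 1.53495168] [ 0.19107566 -0.22798273  0.07469953]
```

```bash
python3 -m jog '[[[-0.001,0,-0.015,0,0,0,0.85],[-0.004,0,-0.03,0,0,0,0.85],[-0.009,0,-0.045,0,0,0,0.85],[-0.0155,0,-0.058,0,0,0,0.85],[-0.024,0,-0.07,0,0,0,0.85],[-0.034,0,-0.082,0,0,0,0.85],[-0.034,0,-0.082,0,0,0,0.85],[-0.034,0,-0.082,0,0,0,0.85]]]'; python3 -c "
from h import *
s,p,r=cur();print(p,r.inv().apply(s['force']),s['moment'],s['width'])"
```

```text
t: 5.15
tcp_pos: [574.7, -17.5, 133.2]
orientation: [-0.001, 0.434, 0.901, 0.001]
force: [4.0, 3.3, -4.4]
width: 0.244
grip_force: 30.0
[574.66372518 -17.5049154  133.22471419] [0.07005108 5.1275647  4.38647356] [ 0.72668741 -0.54837444  0.02318048] 0.2442751635193044
```

```bash
python3 -m jog '[[[-0.012,0,-0.01,0,0,0,0.85],[-0.024,0,-0.018,0,0,0,0.85],[-0.038,0,-0.025,0,0,0,0.85],[-0.052,0,-0.03,0,0,0,0.85],[-0.067,0,-0.033,0,0,0,0.85],[-0.082,0,-0.034,0,0,0,0.85],[-0.082,0,-0.034,0,0,0,0.85],[-0.082,0,-0.034,0,0,0,0.85]]]'; python3 -c "
from h import *
s,p,r=cur();print(p,r.inv().apply(s['force']),s['moment'],s['width'])"
```

```text
t: 5.95
tcp_pos: [600.1, -49.2, 150.4]
orientation: [-0.001, 0.434, 0.901, 0.001]
force: [2.5, 4.9, -1.7]
width: 0.229
grip_force: 30.2
[600.07666213 -49.22568072 150.4400537 ] [2.2450636  4.98071485 1.739432  ] [ 0.9215389  -0.36625556 -0.00851013] 0.22938452751301897
```

```bash
python3 -m jog '[[[-0.004,0,0,0,0,0,0.85],[-0.008,0,0,0,0,0,0.85],[-0.008,0,0,0,0,0,0.85]]]'; python3 -c "
from h import *
s,p,r=cur();print(p,r.inv().apply(s['force']),s['moment'],s['width'])
snap('wrist','w4.png');snap('scene','s4.png')
a=cv2.imread('pics/w4.png');b=cv2.imread('pics/s4.png')[190:340,240:440]
b=cv2.resize(b,None,fx=2,fy=2,interpolation=cv2.INTER_CUBIC);a=cv2.resize(a[150:],None,fx=.6,fy=.6)
o=np.zeros((300,800,3),np.uint8);o[:a.shape[0],:384]=a;o[:,390:790]=b;cv2.imwrite('pics/m4.png',o)"
```

```text
t: 6.25
tcp_pos: [602.1, -51.7, 150.4]
orientation: [-0.002, 0.434, 0.901, 0.001]
force: [0.7, 5.9, -1.9]
width: 0.226
grip_force: 28.9
[602.11505567 -51.69520204 150.41797747] [4.18999077 4.25706109 1.91013585] [ 1.30079576 -0.13689418 -0.0731771 ] 0.22574453938190198
```

View pics/m4.png

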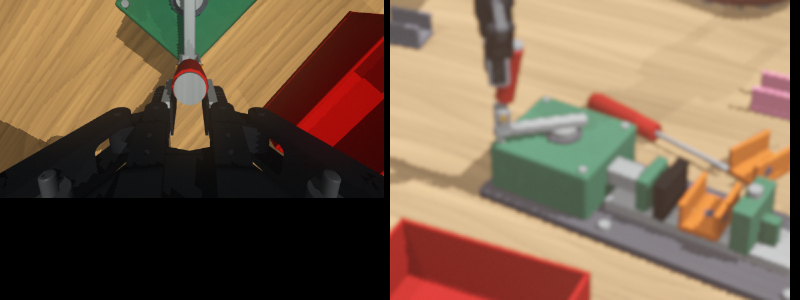

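The scene half shows the handle leaning slightly inward, with the hinge at (503,118) and the sleeve at (510,75). I'll push further out until it meets its stop.

```bash
python3 -m jog '[[[-0.004,0,0,0,0,0,0.85],[-0.008,0,0,0,0,0,0.85],[-0.008,0,0,0,0,0,0.85]]]'; python3 -c "
from h import *
s,p,r=cur();print(p,r.inv().apply(s['force']),s['moment'],s['width'])";  python3 -m jog '[[[-0.004,0,0,0,0,0,0.85],[-0.008,0,0,0,0,0,0.85],[-0.008,0,0,0,0,0,0.85]]]'; python3 -c "
from h import *
s,p,r=cur();print(p,r.inv().apply(s['force']),s['moment'],s['width'])"
```

```text
t: 6.65
tcp_pos: [604.8, -55.1, 150.5]
orientation: [-0.002, 0.434, 0.901, 0.001]
force: [1.1, 4.5, -1.8]
width: 0.202
grip_force: 27.1
[604.80538435 -55.10363464 150.4941109 ] [2.78195182 3.64690887 1.85921955] [ 1.08670181 -0.18987808  0.02447264] 0.20178504583596765
t: 6.95
tcp_pos: [607.6, -60.3, 151.3]
orientation: [-0.0, 0.434, 0.901, -0.001]
force: [1.2, 0.4, 1.0]
width: 0.148
grip_force: 0.0
[607.6415721  -60.33431785 151.25180343] [-0.43708507  1.15128711 -1.04058014] [ 0.04642786  0.03056378 -0.00548458] 0.14818743986364755
```

```bash
python3 -m jog '[[[0,0,0,0,0,0,0.4],[0,0,0,0,0,0,0.4],[0,0,0,0,0,0,0.4],[0,0,0,0,0,0,0.4]]]'; python3 -c "
from h import *
print(cur()[1])
m=optics.camera_model('wrist');snap('wrist','w5.png');snap('scene','s5.png')
np.save('m5.npy',m['pose'])
a=cv2.imread('pics/w5.png');b=cv2.imread('pics/s5.png')[190:290,270:390]
b=cv2.resize(b,None,fx=3,fy=3,interpolation=cv2.INTER_CUBIC);a=cv2.resize(a[180:400,200:440],None,fx=1.8,fy=1.8)
o=np.zeros((400,800,3),np.uint8);o[:a.shape[0],:a.shape[1]]=a;o[:300,440:800]=b;cv2.imwrite('pics/m5.png',o)"
```

```text
t: 7.35
tcp_pos: [607.9, -59.8, 151.3]
orientation: [-0.0, 0.434, 0.901, -0.0]
force: [-0.8, 0.1, -0.1]
width: 0.601
grip_force: 0.0
[607.88982579 -59.79861539 151.34600751]
```

View pics/m5.png

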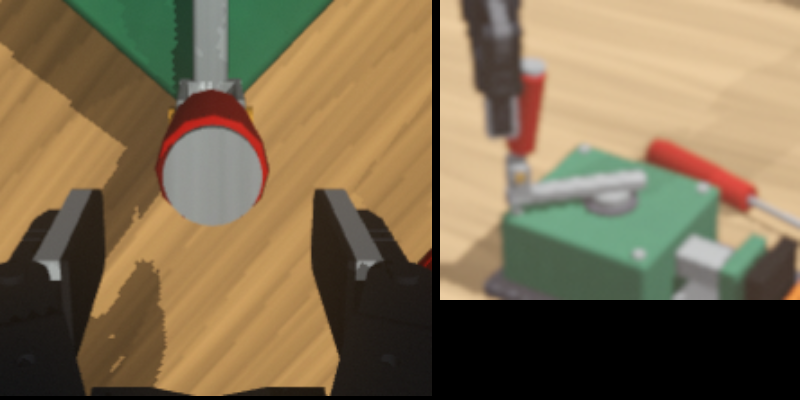

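```bash
python3 - <<'E'
from h import *
np.set_printoptions(precision=1,suppress=True)
m=optics.camera_model('wrist');ms=optics.camera_model('scene')
print(tri([ray(m,(318.3,277.8)),ray(ms,(301,212.7))]),atz(m,(318.3,277.8),191))
pin=np.array([599,-51,108.]);u=np.array([-.624,.782,0])
for d in (0,5,10,15,20):
    th=np.radians(90-d); e=pin+83*(np.cos(th)*u+np.array([0,0,np.sin(th)])); print(d,proj(m,e),proj(ms,e),proj(ms,pin), proj(m,pin))
E
```

```text
[593.2 -38.9 187.3] [592.6 -38.8 191. ]
0 [310.3 316. ] [293.7 210.9] [295.4 245. ] [312.3 245.6]
5 [310.2 295.4] [297.3 210.6] [295.4 245. ] [312.3 245.6]
10 [310.2 273.6] [300.9 210.6] [295.4 245. ] [312.3 245.6]
15 [310.1 251.2] [304.4 210.9] [295.4 245. ] [312.3 245.6]
20 [310.1 228.8] [307.8 211.4] [295.4 245. ] [312.3 245.6]
```

The end triangulates to (593,-39,187), about 9° short of upright. I'll regrip on the handle and rotate the tool about the hinge with it.

```bash
python3 -m jog '[[[0.02,0.002,-0.008,0,0,0,0.4],[0.045,0.002,-0.008,0,0,0,0.4],[0.045,0.002,-0.008,0,0,0,0.4],[0.045,0.002,-0.008,0,0,0,0.4],[0.045,0.002,-0.008,0,0,0,0.85],[0.045,0.002,-0.008,0,0,0,0.85],[0.045,0.002,-0.008,0,0,0,0.85],[0.045,0.002,-0.008,0,0,0,0.85],[0.045,0.002,-0.008,0,0,0,0.85]]]' 40; python3 -c "
from h import *
s,p,r=cur();print(p,r.inv().apply(s['force']),s['moment'],s['width'])"; python3 -m jog '[[[-0.007,0,-0.001,0,0.022,0,0.85],[-0.013,0,-0.002,0,0.044,0,0.85],[-0.02,0,-0.002,0,0.066,0,0.85],[-0.02,0,-0.002,0,0.066,0,0.85],[-0.02,0,-0.002,0,0.066,0,0.85]]]'; python3 -c "
from h import *
s,p,r=cur();print(p,r.inv().apply(s['force']),s['moment'],s['width'])"
```

```text
t: 8.35
tcp_pos: [594.7, -41.7, 155.5]
orientation: [-0.0, 0.434, 0.901, -0.0]
force: [-1.5, -0.1, 2.8]
width: 0.241
grip_force: 39.2
[594.69970548 -41.74501989 155.47472934] [ 0.89685676 -1.26249784 -2.83224874] [-0.09153007  0.29379165 -0.00472185] 0.24094295723646184
t: 8.85
tcp_pos: [599.9, -48.1, 156.3]
orientation: [-0.096, 0.431, 0.896, 0.046]
force: [-5.3, 4.2, 4.2]
width: 0.246
grip_force: 39.6
[599.8694493  -48.14624077 156.28261781] [ 7.30905113 -1.57461952 -2.70338863] [0.50837597 0.7787122  0.01187441] 0.2462979968030345
```

```bash
python3 -m jog '[[[0,0,0,0,0,0,0.4],[0,0,0,0,0,0,0.4],[0,0,0,0,0,0,0.4],[0,0,0,0,0,0,0.4]]]';  python3 -c "
from h import *
print(rel([602,-51,158],down(38.5)))
snap('wrist');print(cur()[1])
snap('scene','s6.png')
b=cv2.imread('pics/s6.png')[190:290,270:390]
b=cv2.resize(b,None,fx=4,fy=4,interpolation=cv2.INTER_CUBIC);cv2.imwrite('pics/m6.png',b)
ms=optics.camera_model('scene')
pin=np.array([602,-51,108.])
for dz in (0,16,78,83):print(((proj(ms,pin+[0,0,dz])-[270,190])*4).round())
"
```

```text
t: 9.25
tcp_pos: [601.1, -49.4, 156.3]
orientation: [-0.093, 0.431, 0.896, 0.045]
force: [0.6, -1.4, 0.3]
width: 0.596
grip_force: 0.0
[-0.0028 -0.0005 -0.0041  0.     -0.0659  0.0005]
[601.05004188 -49.39800556 156.27726358]
[ 99. 223.]
[ 97. 198.]
[92. 95.]
[92. 86.]
```

View pics/m6.png

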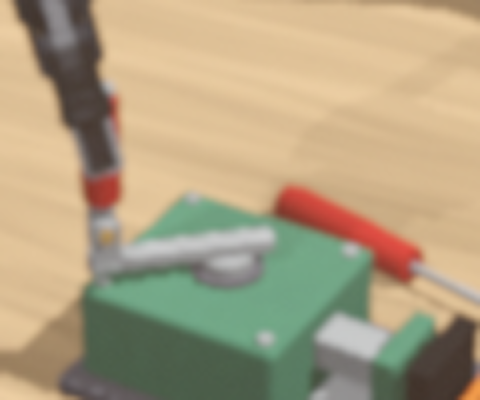

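Hinge (105,237), sleeve base (102,190) and sleeve top (~108,95) line up with the predicted vertical, so the handle is upright. I'll straighten the tool and regrip.

```bash
python3 -m jog '[[[-0.003,0,0,0,-0.033,0,0.4],[-0.003,0,-0.002,0,-0.066,0,0.4],[-0.003,0,-0.002,0,-0.066,0,0.4],[-0.003,0,-0.002,0,-0.066,0,0.4],[-0.003,0,-0.002,0,-0.066,0,0.85],[-0.003,0,-0.002,0,-0.066,0,0.85],[-0.003,0,-0.002,0,-0.066,0,0.85],[-0.003,0,-0.002,0,-0.066,0,0.85],[-0.003,0,-0.002,0,-0.066,0,0.85],[-0.003,0,-0.002,0,-0.066,0,0.85]]]' 50; python3 -c "
from h import *
np.set_printoptions(precision=2,suppress=True)
s,p,r=cur();print(p,r.inv().apply(s['force']),s['moment'],s['width'],r.as_matrix(),s['joint_pos'])
im,m=snap('wrist','w7.png')"
```

```text
t: 10.35
tcp_pos: [602.1, -51.1, 157.1]
orientation: [0.0, 0.434, 0.901, -0.0]
force: [1.1, -1.8, 0.4]
width: 0.243
grip_force: 48.9
[602.15 -51.11 157.08] [-2.11 -0.3  -0.37] [-0.35  0.04  0.01] 0.24260464458511027 [[-0.62  0.78  0.  ]
 [ 0.78  0.62 -0.  ]
 [-0.   -0.   -1.  ]] [-0.21  0.06  1.73 -0.    1.35 -0.88]
```

View pics/w7.png

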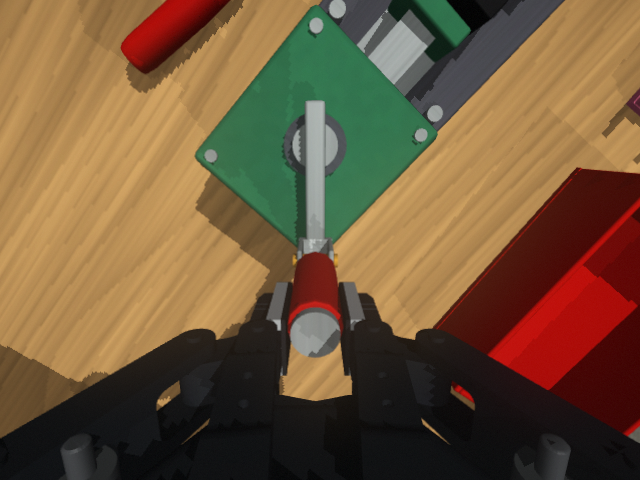

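The handle is gripped square, with its end at (315,333), and the crank disc at (315,145) lies in line. I'll start cranking gently.

```bash
python3 - <<'E'
from h import *
m=optics.camera_model('wrist')
for z in (78,84,90):print(atz(m,(315,145),z).round(1))
E
cat > r.py <<'E'
from h import *
np.set_printoptions(precision=2,suppress=True)
s,p,r=cur();d=p[:2]-[561.6,-.3];print('t',s['t'],'F',r.inv().apply(s['force']),'rad',np.hypot(*d),'ang',np.degrees(np.arctan2(d[1],d[0])),'p',p,'w',s['width'],'tilt',r.as_matrix()[2,:2],'yyaw',np.degrees(np.arctan2(*r.as_matrix()[1::-1,1])),'j6',s['joint_pos'][5])
E
python3 -m jog '[[[0.0007,0,-0,0,0,0,0.85],[0.0007,-0.013,0,0,0,0.032,0.85],[0.0026,-0.0258,0,0,0,0.064,0.85],[0.0058,-0.0384,0,0,0,0.0955,0.85],[0.0103,-0.0506,0,0,0,0.1273,0.85]]]'; python3 r.py
```

```text
[560.4   1.3  78. ]
[560.4   1.3  84. ]
[560.4   1.3  90. ]
t: 10.9
tcp_pos: [581.4, -61.9, 157.2]
orientation: [0.003, 0.606, 0.796, 0.003]
force: [9.9, -1.5, -4.3]
width: 0.239
grip_force: 49.0
t 10.9 F [-4.09  9.12  4.4 ] rad 64.7173309123465 ang -72.19121300141593 p [581.39 -61.92 157.18] w 0.23914437619476123 tilt [-0.    0.01] yyaw 15.450770009405957 j6 -0.5047487764934174
```

```bash
python3 -m jog '[[[0.0007,-0.013,0,0,0,0.032,0.85],[0.0026,-0.0258,0,0,0,0.064,0.85],[0.0058,-0.0384,0,0,0,0.0955,0.85],[0.0103,-0.0506,0,0,0,0.1273,0.85],[0.0159,-0.0623,0,0,0,0.1592,0.85],[0.0227,-0.0734,0,0,0,0.191,0.85]]]'; python3 r.py
```

```text
t: 11.5
tcp_pos: [542.4, -62.9, 157.2]
orientation: [0.003, 0.814, 0.581, 0.001]
force: [7.6, -6.6, -3.8]
width: 0.238
grip_force: 49.0
t 11.5 F [-3.73  9.27  3.87] rad 65.51955053764961 ang -107.0623209841786 p [542.38 -62.94 157.15] w 0.23806879015588714 tilt [-0.    0.01] yyaw -18.951790271816947 j6 0.08078314201318529
```

```bash
python3 -m jog '[[[-0.0015,-0.013,0,0,0,0.032,0.85],[0.000,-0.0258,0,0,0,0.064,0.85],[0.0018,-0.0384,0,0,0,0.0955,0.85],[0.0063,-0.0506,0,0,0,0.1273,0.85]]]'; python3 r.py
```

```text
t: 11.9
tcp_pos: [518.9, -51.9, 157.1]
orientation: [0.003, 0.913, 0.408, 0.001]
force: [5.6, -7.8, -4.1]
width: 0.242
grip_force: 49.1
t 11.9 F [-2.09  9.31  4.15] rad 66.99634124603992 ang -129.59996753047858 p [518.89 -51.92 157.15] w 0.24166877467779552 tilt [-0.    0.01] yyaw -41.87330635567879 j6 0.49072903212604246
```

```bash
python3 -m jog '[[[-0.0018,-0.0065,0,0,0,0.0159,0.85],[-0.0014,-0.013,0,0,0,0.0318,0.85]]]' >/dev/null; python3 r.py; python3 -m jog '[[[0.0002,-0.0065,0,0,0,0.0159,0.85],[0.0007,-0.013,0,0,0,0.0318,0.85]]]'>/dev/null; python3 r.py
```

```text
t 12.1 F [-1.1  10.29  4.75] rad 67.59776603388826 ang -135.26544079837623 p [513.58 -47.88 157.11] w 0.23716709351674053 tilt [0.   0.01] yyaw -47.47589456095389 j6 0.5933240730890613
t 12.3 F [-2.19  9.05  2.75] rad 67.7893615250256 ang -140.68604200685317 p [509.15 -43.25 157.12] w 0.23384402546681998 tilt [-0.    0.01] yyaw -53.20205895834547 j6 0.7010417703179389
```

```bash
python3 -m jog '[[[0.0002,-0.0065,0,0,0,0.0159,0.85],[0.0007,-0.013,0,0,0,0.0318,0.85]]]'>/dev/null; python3 r.py; python3 -m jog '[[[0.0002,-0.0065,0,0,0,0.0159,0.85],[0.0007,-0.013,0,0,0,0.0318,0.85]]]'>/dev/null; python3 r.py; python3 -c "
from h import *
im,m=snap('wrist','w8.png')
ms=optics.camera_model('scene');im,_=snap('scene','s8.png')
a=cv2.resize(cv2.imread('pics/w8.png'),(480,360));b=cv2.resize(cv2.imread('pics/s8.png')[190:340,290:450],None,fx=2,fy=2)
o=np.zeros((360,800,3),np.uint8);o[:,:480]=a;o[:300,480:]=b;cv2.imwrite('pics/m8.png',o)"
```

```text
t 12.5 F [-3.08  9.43  1.56] rad 67.87846915239402 ang -146.17239108849176 p [505.21 -38.09 157.12] w 0.23949942335525623 tilt [-0.    0.01] yyaw -58.922538956592525 j6 0.8098112985280546
t 12.7 F [-4.01  9.97  1.59] rad 67.97120179178289 ang -151.70766585699454 p [501.75 -32.52 157.07] w 0.24115544872408237 tilt [-0.    0.01] yyaw -64.64691294757604 j6 0.919688139496406
```

View pics/m8.png

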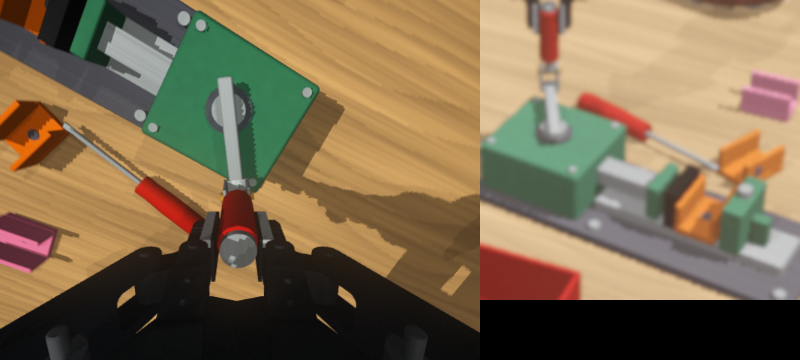

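Jaw now touches the bracket, with the handle upright at (238,250) and the disc at (228,110). The arm lies about 6° off the tool axis, so I'll refit the hub.

```bash
cat > nx.py <<'E'
import sys
from h import *
# rows for arc steps about hub, from current pose, radius 65, tool yaw true tangent
hub=np.array([float(sys.argv[1]),float(sys.argv[2])]); das=[float(a) for a in sys.argv[3:]]
s,p,r=cur(); d=p[:2]-hub; th=np.arctan2(d[1],d[0]); print('rad',np.hypot(*d),'th',np.degrees(th))
for a in das:
    t=th-a; print(a,rel(np.r_[hub+65.5*np.array([np.cos(t),np.sin(t)]),157.2],down(np.degrees(t)+90)).tolist())
E
python3 - <<'E'
from h import *
m=optics.camera_model('wrist');h=atz(m,(304,146.7),84);d=cur()[1]-h;print(h,np.hypot(*d[:2]),np.degrees(np.arctan2(d[1],d[0])))
# circle fit of measured pins
P=np.array([[602.15,-51.11],[581.39,-61.92],[542.38,-62.94],[518.89,-51.92],[513.58,-47.88],[509.15,-43.25],[505.21,-38.09],[501.75,-32.52]])
from scipy.optimize import least_squares
print(least_squares(lambda c:np.hypot(*(P-c[:2]).T)-65,[560,0]).x,least_squares(lambda c:np.hypot(*(P-c[:2]).T)-c[2],[560,0,65]).x)
E
python3 nx.py 560 1 0.1
```

```text
[560.07347591   1.6149417   84.        ] 67.57318418331816 -150.00206681811918
[559.08050033  -1.15820272] [559.95827996   3.09014042  68.5675031 ]
rad 67.20392835900958 th -150.42479889649795
0.1 [0.0031, -0.0133, -0.0003, 0.0016, 0.0005, 0.0089]
```

```bash
sed -i 's/65.5/68/' nx.py; python3 nx.py 560 1.5 0.05 0.1 0.15 0.2
```

```text
rad 67.4521128377257 th -150.05541847680445
0.05 [-0.0015, -0.0067, -0.0003, 0.0015, 0.0006, -0.0091]
0.1 [-0.0015, -0.0135, -0.0003, 0.0016, 0.0005, 0.0068]
0.15 [-0.0012, -0.0203, -0.0003, 0.0016, 0.0005, 0.0227]
0.2 [-0.0005, -0.0271, -0.0004, 0.0016, 0.0004, 0.0386]
```

```bash
python3 -m jog '[[[-0.0015,-0.0067,0,0,0,-0.009,0.85],[-0.0015,-0.0135,0,0,0,0.007,0.85]]]' >/dev/null; python3 r.py; python3 -m jog '[[[0.0002,-0.0067,0,0,0,0.0159,0.85],[0.0007,-0.0135,0,0,0,0.0318,0.85]]]'>/dev/null; python3 r.py
```

```text
t 13.0 F [-0.98  8.76  0.3 ] rad 68.44531793331556 ang -157.4600932305927 p [498.38 -26.54 157.06] w 0.2399661115933252 tilt [-0.    0.01] yyaw -65.84557809527236 j6 0.9503816948663538
t 13.2 F [-0.81  8.88  0.56] rad 68.74093410647737 ang -163.19144529808085 p [495.8  -20.18 157.06] w 0.23969011493200493 tilt [-0.    0.01] yyaw -71.63518430426669 j6 1.0632142771392592
```

```bash
for i in 1; do python3 -m jog '[[[0.0002,-0.0067,0,0,0,0.0159,0.85],[0.0007,-0.0135,0,0,0,0.0318,0.85]]]' >/dev/null; python3 r.py; done; python3 -m jog '[[[0.0002,-0.0067,0,0,0,0.0159,0.85],[0.0007,-0.0135,0,0,0,0.0318,0.85]]]'>/dev/null; python3 r.py; python3 nx.py 560 1.5 0.1
```

```text
t 13.4 F [-0.69  8.68  0.93] rad 69.06634977051098 ang -168.84947761402324 p [493.84 -13.66 157.05] w 0.2424954634542098 tilt [-0.    0.01] yyaw -77.3586690656256 j6 1.175576679296846
t 13.6 F [-0.33  8.88  0.03] rad 69.36200819680174 ang -174.48026483220133 p [492.56  -6.97 157.03] w 0.24388420896817806 tilt [-0.    0.01] yyaw -83.0795311481516 j6 1.2885240811688807
rad 67.97041675166078 th -172.8400315438769
0.1 [0.0006, -0.0136, -0.0004, 0.0016, -0.0, 0.0305]
```

```bash
python3 -m jog '[[[0.0002,-0.0067,0,0,0,0.0159,0.85],[0.0007,-0.0135,0,0,0,0.0318,0.85]]]' >/dev/null; python3 r.py;  python3 -m jog '[[[0.0002,-0.0067,0,0,0,0.0159,0.85],[0.0007,-0.0135,0,0,0,0.0318,0.85]]]'>/dev/null; python3 r.py
```

```text
t 13.8 F [ 0.28 12.34 -0.27] rad 69.59815690320157 ang -179.5958445232418 p [492.    -0.79 157.05] w 0.24221933526919423 tilt [-0.    0.01] yyaw -88.79910515711411 j6 1.4020039755730251
t 14.0 F [-0.09 13.7   0.45] rad 69.82676349713654 ang 175.5395980178184 p [491.98   5.13 157.01] w 0.24265882953390136 tilt [-0.    0.01] yyaw -94.53251679863935 j6 1.515764831060301
```

```bash
python3 -m jog '[[[0.0002,-0.0067,0,0,0,0.0159,0.85],[0.0007,-0.0135,0,0,0,0.0318,0.85]]]' >/dev/null; python3 r.py;  python3 nx.py 560 1.5 0.1
```

```text
t 14.2 F [ 0.85 17.94 -1.52] rad 69.96463878291564 ang 170.6889997266694 p [492.56  11.02 157.04] w 0.2462118450399123 tilt [0.   0.01] yyaw -100.26280912709667 j6 1.6295355325923728
rad 68.11139630763891 th 171.96556550331363
0.1 [0.0004, -0.0136, -0.0005, 0.0034, -0.0002, 0.0195]
```

```bash
python3 -m jog '[[[0.0002,0.0067,0,0,0,-0.0159,0.85],[0.0007,0.0135,0,0,0,-0.0318,0.85]]]' >/dev/null; python3 r.py; python3 -m jog '[[[0,0,0,0,0,0,0.85],[0,0,0,0,0,0,0.85]]]' >/dev/null; python3 r.py
```

```text
t 14.4 F [ 0.06 -0.55 -0.74] rad 70.05328176886114 ang 172.7665977979292 p [492.1    8.52 156.99] w 0.2438861851318661 tilt [-0. -0.] yyaw -94.28832960655424 j6 1.511017520212591
t 14.6 F [-0.59  2.31 -0.43] rad 70.01317212188907 ang 172.92068633308438 p [492.12   8.33 157.02] w 0.2407695192467266 tilt [-0.  0.] yyaw -94.44948988500641 j6 1.5144482357100475
```

```bash
python3 -m jog '[[[0.0002,0.0067,0,0,0,-0.0159,0.85],[0.0007,0.0135,0,0,0,-0.0318,0.85]]]' >/dev/null; python3 r.py
```

```text
t 14.8 F [-1.31 -3.41 -1.79] rad 69.84086259990485 ang 177.33913188229468 p [491.83   2.94 156.98] w 0.23898441236084364 tilt [-0. -0.] yyaw -88.57155486140796 j6 1.3982574136521708
```

```bash
python3 -m jog '[[[0,-0.002,0,0,0,0.006,0.85],[0,-0.004,0,0,0,0.012,0.85],[0,-0.004,0,0,0,0.012,0.85],[0,-0.004,0,0,0,0.012,0.85]]]' >/dev/null; python3 r.py
```

```text
t 15.2 F [-1.49  4.46 -1.29] rad 69.77601372801321 ang 177.13298816225017 p [491.91   3.19 157.  ] w 0.24229535195379906 tilt [-0.  0.] yyaw -90.8587018962596 j6 1.4420672775264631
```

```bash
python3 -m jog '[[[0,-0.0034,0,0,0,0.008,0.85],[0.0002,-0.0067,0,0,0,0.0159,0.85]]]' >/dev/null; python3 r.py
```

```text
t 15.4 F [-2.63 14.43 -1.23] rad 69.7985884148507 ang 176.2810575051698 p [491.95   4.23 157.01] w 0.2392138603592807 tilt [-0.    0.01] yyaw -93.78739533569869 j6 1.4999871860240146
```

```bash
python3 -m jog '[[[0,0.004,0,0,0,0,0.85],[0,0.004,0,0,0,0,0.85],[0,0.004,0,0,0,0,0.4],[0,0.004,0,0,0,0,0.4],[0,0.004,0,0,0,0,0.4],[0,0.004,0,0,0,0,0.4]]]'; python3 r.py; python3 -m jog '[[[0,0.004,-0.05,0,0,0,0.4],[0,0.004,-0.1,0,0,0,0.4],[0,0.004,-0.18,0,0,0,0.4],[0,0.004,-0.25,0,0,0,0.4],[-0.1,0.004,-0.25,0,0,0,0.4],[-0.2,0.004,-0.25,0,0,0,0.4],[-0.2,0.004,-0.25,0,0,0,0.4],[-0.2,0.004,-0.25,0,0,0,0.4]]]'; python3 -c "
from h import *
snap('wrist','w9.png');snap('scene','s9.png');snap('top','t9.png')
a=cv2.resize(cv2.imread('pics/w9.png'),(400,300));b=cv2.resize(cv2.imread('pics/s9.png')[190:340,280:480],None,fx=2,fy=2)
o=np.zeros((600,800,3),np.uint8);o[:300,:400]=a;o[:300,400:]=b;o[300:,:400]=cv2.resize(cv2.imread('pics/t9.png')[180:300,190:350],(400,300));o[300:,400:]=cv2.resize(cv2.imread('pics/s9.png'),(400,300));cv2.imwrite('pics/m9.png',o)
print(status.state()['force'])
ms=optics.camera_model('scene')
pin=np.array([495,4,108.])
for dz in (0,83):print(((proj(ms,pin+[0,0,dz])-[280,190])*2+[400,0]).round())"
```

```text
t: 16.0
tcp_pos: [492.1, 5.4, 156.9]
orientation: [-0.0, 0.999, -0.032, 0.0]
force: [0.1, 0.0, -0.2]
width: 0.598
grip_force: 0.0
t 16.0 F [ 0.13 -0.03  0.21] rad 69.75161877371332 ang 175.27163755714543 p [492.09   5.45 156.89] w 0.5980789172807488 tilt [ 0. -0.] yyaw -93.67796254503503 j6 1.4941504467157392
t: 16.8
tcp_pos: [391.8, 9.7, 282.5]
orientation: [0.0, 0.999, -0.032, 0.001]
force: [-0.7, -0.2, 0.3]
width: 0.602
grip_force: 0.0
[-0.28451038 -0.05989233 -0.00809751]
[522.  74.]
[523.   7.]
```

View pics/m9.png

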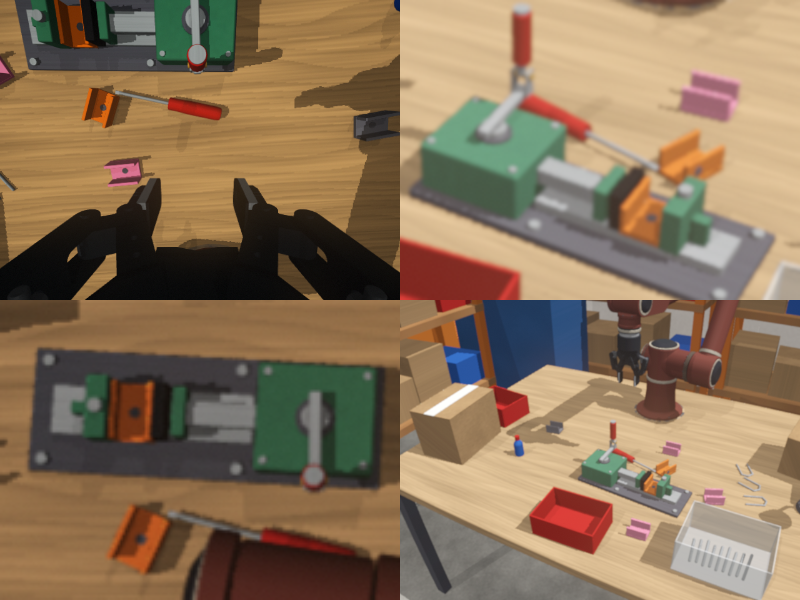

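The picture shows the handle upright, running from (522,8) to (522,75), and the bracket pressed between jaw and stop. The bystanders are in place and the gripper is clear.

```bash
python3 -c "
from cell import arm
print(arm.close_job())"
```

```text
the job is handed in; nothing more can be done
None
```

I handed the job in with the handle upright and the bracket against the back stop, gripped at about 5.6 N above free at the handle (roughly 26 N at the jaw). I over-tightened to roughly 9 N above free (about 42 N by estimate, limit 45 N) before backing off. The bystanders look undisturbed and the gripper is clear; no verdict was returned.

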